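# Turn the pouring dish to the beaker

## Robot

A 6-joint arm with a two-finger parallel gripper is mounted at the origin on the work surface. World frame = base frame: x ahead of the robot, y to its left, z up, the work surface at z = 0. Lengths are in mm, angles in rad, forces in N, time in s.
With the tool pointing down it reaches from about 350 to 975 mm from the base axis. Payload 7.1 kg.
Tool frame: the origin (TCP) lies at the very end of the fingers, on their centre line; the grasp point (between the pads) lies 19 mm behind it; z points along the fingers, y is the line along which they close (so a half turn about z gives the same grasp; the last joint's range is limited). The gripper opens to 88 mm and grips with 3 to 60 N. Pads are 20 mm wide; open, the fingers measure 115 mm over their backs; the gripper's body (75 mm by 178 mm) begins 61 mm behind the grasp point.
Start: joints at [-0.019, 0.423, 1.63, -0, 1.089, -0.019], TCP at [624.984, 0.026, 222.675] pointing down, gripper open.
Joint ranges: [-3, 3], [-0.9, 2.11], [0.09, 2.58], [-1.31, 4.45], [0.11, 2.69], [-2.54, 2.54]. Speed limits (rad/s): [2.39, 2.39, 3.01, 3.14, 3.14, 3.14].

## Interface

Orientations are given as a rotation vector (axis times angle).
In Python, from workcell import sensors, imaging, close_job gives the robot as it stands. The module is installed in compiled form; this text tells all that it offers.
- The arm moves only by the tool servo_tool, never from a script. Its argument "steps" is a list of rows, each a list of 3 entries, a list of its own where there are three numbers: the shift along the world's x, y, z in m, then the turn, a rotation vector about the world's x, y, z in degrees, then the opening, from -1 (shut) to 1 (fully open). A call has exactly 8 rows; each row shifts and turns the commanded pose from where the row before left it; what a row does not reach is not made up. A row lasts 1/12 s, in which the tool goes at most 41.7 mm and 7.16 degrees, less where a joint would pass 70% of its speed; a pose out of reach is approached as far as the arm can. A call is refused whole if a number of a shift passes 0.0417 or a number of a turn 7.16, either way. A call with a gripper value outside its range is refused whole. The fingers move at their own pace and stop on an object; the grip force is fixed at half the most. Time passes only in rows, so rows that do not move let the fingers close, or fill a call up. It gives the time, the measured TCP pose, the force, the opening and the grip force at its end, in the units of the state.
- sensors.get_obs(): the state, without advancing time (a new reading comes with each control period).
- imaging.get_image(name): name is "scene" or "side" or "wrist"; returns a dict with "color" (384x512x3 uint8, blue, green, red), "range_z" (384x512 float32, mm along the optical axis (not along the pixel's ray), 0 where there is no reading), "vertical_fov" (degrees; the focal length in pixels is half the picture's height over the tangent of half this angle, whatever the lens; pixels are square), "cx", "cy" (the principal point, pixels), "rvec" (rotation vector, rad) and "tvec" (3), from world to camera coordinates, as OpenCV has them; the wrist camera has in their place "tool_from_camera" (4x4, takes a point from camera to tool coordinates, whose origin is the TCP and whose axes are the flange's). Camera axes: x right, y down, z forward; pixel columns grow to the right and rows downward; lengths in mm; the calibration is good to about 2 mm. A picture is of the moment at which its call begins: read the wrist's pose just before it.
- close_job(): hands the job in; it is judged then, once.
The state is a dict: "t": time; "qpos": joint angles; "qvel": joint speeds; "joint_torque": joint torques, N m; "ee_pos": TCP position; "orientation": TCP orientation; "ft_force": force on the tool from outside, world axes, zero at the start; "moment": the same for the moment, N m; "width": finger opening in mm; "grasp_force": force on a finger pad.
Only numpy, scipy, OpenCV 4.12 (cv2) and the standard library are available. Lean on these libraries where they do the work, as an engineer would, in place of code of your own. Each camera call takes 0.05 s, during which the arm holds its last target. There are 200 camera calls.

## Task

Take the aluminium dish by its hoop handle, lift it straight up off its coaster clear of the beaker, and turn it level about a quarter turn above the coaster so that its lip points straight at the open beaker (not the closed jar) and reaches over the beaker's mouth, with the loose steel ball staying in the middle of the dish. Finish while holding the dish there in the gripper: level and still, touching nothing else, the lip 1 to 4 cm above the beaker's rim, the ball at rest in the middle. Do not pour, and leave the beaker, jar, tape roll and tube rack where they stand.

Things in the scene. Friction and masses are not known exactly. Their poses are not given: they have to be found in the camera images.
- dish_grip (a point): Centre of the dish's grip bar: flat horizontal bar on top of the hoop handle, along dish y, 126 mm long, 10 mm thick (x), 18 mm high (z), directly above the dish's middle. This point is 85 mm above the dish's underside; 45 mm of free height between the bar's underside and the ball. Axes: x towards the pouring lip, y along the bar, z up.
- dish_lip (a point): Underside of the tip of the dish's pouring lip, a tongue 26 mm wide: 90 mm from the dish's axis along dish +x, 19 mm above the dish's underside (66 mm below the grip bar's centre). Axes as dish_grip.
- dish_middle (a point): Middle of the dish's inner floor, on the dish's axis, 7 mm above its underside (78 mm below the grip bar's centre). The floor is flat to 10 mm from the axis. Axes as dish_grip.
- dish: Loose bare aluminium pouring dish, 120 mm across, 20 mm deep, shallow cone inside (10 degrees, steeper at the rim), 0.12 to 0.22 kg, with a rigid hoop handle: uprights at the rim (dish y = +-61 mm) carry the grip bar. Origin at the centre of its underside, axes as dish_grip.
- ball_center (a point): Centre of the loose steel ball, 24 mm across, 30 g; it lies in the middle of the dish and rolls. Its axes mean nothing.
- coaster (a point): Centre of the top, 10 mm above the table, of the black rubber coaster (90 mm across, fixed to the mat) on which the dish stands at the start. Axes as the mat: beaker and jar stand 108 mm from here, one at mat +y, the other at mat -y, either way round; at the start the lip points roughly (within 12 degrees) along mat +x, towards tape and rack.
- mat: The cork mat, fixed to the table, 300 mm (x) by 360 mm (y), 6 mm thick; origin at the centre of its underside, on the table, below the coaster's centre.
- beaker_rim (a point): Centre of the mouth of the open clear glass beaker: rim 64 mm across outside, wall 3 mm, 58 mm high, standing on the mat (rim 64 mm above the table), loose, mouth up.
- beaker: The same beaker; origin at the centre of its underside.
- jar_mid (a point): Centre of the closed clear jar with a white screw cap, 60 mm across, 62 mm high, loose, on the other side of the dish from the beaker; 31 mm above its underside. Leave alone.
- jar: The same jar; origin at the centre of its underside.
- tape_mid (a point): Centre of the roll of tape lying flat on the mat, 68 mm across, 19 mm high, loose. Leave alone.
- rack_mid (a point): Centre of the wooden block (32 x 120 x 22 mm) with four capped sample tubes standing in it, 66 mm high in all, loose on the far part of the mat. Leave alone.
Mind the look-alikes: they are no part of the job. There is more than one size of the dish; the job needs the middle-sized. What is shaped like the beaker but red is not meant.

How it is judged (in metres and radians):
On the way, in this order (a step that is already met when the one before it is completed fails the run):
1. the dish is lifted clear, its lip above the level of the beaker's rim, before it is turned to the beaker (height (world z) of dish_lip above 0.066 m and not (horizontal distance between dish_lip and beaker_rim below 0.029 m) and horizontal distance between dish_middle and coaster below 0.05 m and horizontal distance between ball_center and dish_middle below 0.03 m), for 0.05 s.
2. the dish is turned so that its lip is over the beaker's mouth (horizontal distance between dish_lip and beaker_rim below 0.029 m), for 0.1 s.
At the end, for the whole second after the job is handed in: Gripper holds the dish still, within 30 mm of above the coaster, tilt under 4 deg, lip tip within 29 mm of the beaker mouth's centre, along the mat's y axis within 10 deg, 5 to 50 mm above the rim; ball within 15 mm of the middle; dish touches no beaker or mat; beaker within 12 mm (horizontal distance between dish_lip and beaker_rim below 0.029 m and angle between the x axis of dish_grip and the y axis of mat, either way round below 0.17 rad and horizontal distance between dish_middle and coaster below 0.03 m and z of dish_lip in the frame of beaker_rim between 0.005 and 0.05 m and angle between dish_grip's own z axis and vertical below 0.07 rad and horizontal distance between ball_center and dish_middle below 0.015 m and height (world z) of ball_center above 0.07 m and linear speed of dish below 0.02 m/s and contact force between the fingers and dish above 1 N and contact force between dish and beaker below 0.05 N and contact force between dish and mat below 0.05 N and distance of beaker_rim from where it was at the start of the episode below 0.012 m and angle between beaker_rim's own z axis and vertical below 0.1 rad); the arm keeps its last pose, push and grip.
It fails at once if the ball rolls far from the middle (more than 35 mm) (horizontal distance between ball_center and dish_middle above 0.035 m).
It fails at once if the dish is tipped by more than 14 degrees (angle between dish_grip's own z axis and vertical above 0.25 rad).
It fails at once if the beaker is knocked (distance of beaker_rim from where it was at the start of the episode above 0.02 m or angle between beaker_rim's own z axis and vertical above 0.5 rad).
It fails at once if the jar is disturbed (distance of jar_mid from where it was at the start of the episode above 0.02 m or angle between jar_mid's own z axis and vertical above 0.5 rad).
It fails at once if the tape roll or the rack is disturbed ((distance of tape_mid from where it was at the start of the episode above 0.02 m or angle between tape_mid's own z axis and vertical above 0.5 rad) or (distance of rack_mid from where it was at the start of the episode above 0.02 m or angle between rack_mid's own z axis and vertical above 0.5 rad)).
It also fails if it takes over 35 s, if anything falls off the work surface, if the arm or the gripper's body presses on something with over 40 N, if the wrist force passes 120 N, or if a joint passes its speed limit or range.

## Working session

There is one attempt and no reset: what is moved stays moved. The work goes in short steps, Python scripts to look and compute and a tool call to move; the robot and the scene stay as the last step left them, time stands still between calls to the robot, and variables do not carry over. Pictures are saved under pics/ and viewed, at most 10 in all, crops included, and the job is handed in when it is done.

Besides the shell and the picture viewer there is one more tool, called after "Call:" by a JSON object that holds its "method" and its "body". servo_tool: Moves the arm, as the interface text tells. Its arguments: {"type":"object","properties":{"steps":{"type":"array"}},"required":["steps"]}

```bash
mkdir -p pics; cat > h.py <<'E'
import numpy as np, cv2, pickle
from scipy.spatial.transform import Rotation as R
from workcell import sensors, imaging
def grab(n):
    o=sensors.get_obs(); d=imaging.get_image(n)
    h=d["color"].shape[0]; f=h/2/np.tan(np.radians(d["vertical_fov"])/2)
    K=np.array([[f,0,d["cx"]],[0,f,d["cy"]],[0,0,1]])
    T=np.eye(4)
    if "rvec" in d:
        A=R.from_rotvec(np.ravel(d["rvec"])).as_matrix(); T[:3,:3]=A.T; T[:3,3]=-A.T@np.ravel(d["tvec"])
    else:
        W=np.eye(4); W[:3,:3]=R.from_rotvec(o["orientation"]).as_matrix(); W[:3,3]=o["ee_pos"]; T=W@d["tool_from_camera"]
    return d["color"],d["range_z"],K,T
def plane(uv,K,T,z):
    r=T[:3,:3]@np.linalg.inv(K)@np.array([uv[0],uv[1],1.]); return T[:3,3]+r*(z-T[2,3])/r[2]
def cloud(D,K,T):
    v,u=np.mgrid[:D.shape[0],:D.shape[1]]
    p=np.stack([(u-K[0,2])/K[0,0]*D,(v-K[1,2])/K[1,1]*D,D],-1)
    return p@T[:3,:3].T+T[:3,3]
E
python3 - <<'E'
from h import *
S={}
for n in("scene","side","wrist"):
    S[n]=grab(n); print(n,S[n][3].round(2).tolist(),S[n][2][0,0])
pickle.dump(S,open("s.pkl","wb"))
a=np.hstack([S["scene"][0],S["side"][0]]); 
cv2.imwrite("pics/a.png",S["scene"][0]);cv2.imwrite("pics/b.png",S["side"][0]);cv2.imwrite("pics/c.png",S["wrist"][0])
o=sensors.get_obs();print(o)
E
```

```text
scene [[0.88, 0.27, -0.4, 905.98], [0.48, -0.51, 0.71, -647.92], [-0.01, -0.82, -0.58, 646.84], [0.0, 0.0, 0.0, 1.0]] 381.459236703034
side [[0.84, -0.35, 0.42, 23.08], [-0.54, -0.57, 0.62, -669.61], [0.02, -0.74, -0.67, 849.09], [0.0, 0.0, 0.0, 1.0]] 417.50996397467446
wrist [[1.0, 0.0, -0.0, 624.35], [0.0, -0.97, -0.24, 64.68], [-0.0, 0.24, -0.97, 383.95], [0.0, 0.0, 0.0, 1.0]] 268.77599788626986
{'t': 0.15, 'qpos': array([-1.89773698e-02,  4.23652768e-01,  1.63048617e+00,  1.57567020e-05,
        1.08860730e+00, -1.90088396e-02]), 'qvel': array([-0.00119912, -0.00335301, -0.00313145, -0.00025261,  0.00074084,
       -0.00081184]), 'joint_torque': array([ 9.52650989e-04, -5.44981134e+01, -2.73919362e+01,  6.45430083e-02,
        2.04369903e-02, -3.19723256e-05]), 'ee_pos': array([6.24578243e+02, 5.21912167e-02, 2.22099212e+02]), 'orientation': array([-2.22081998e+00, -2.22087363e+00,  1.24062453e-03]), 'ft_force': array([ 0.26964267,  0.34276636, -0.33059785]), 'moment': array([ 0.03775149,  0.04968775, -0.00714599]), 'grasp_force': 0.0, 'width': 87.78237416631953}
```

View pics/a.png

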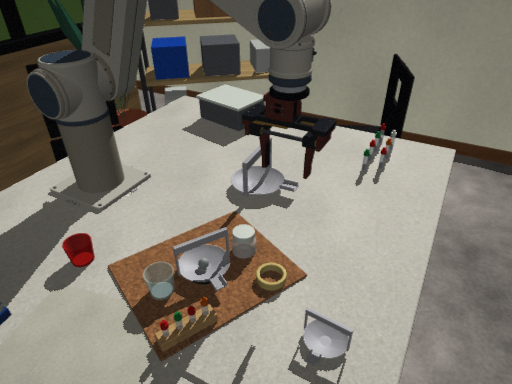

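View pics/b.png

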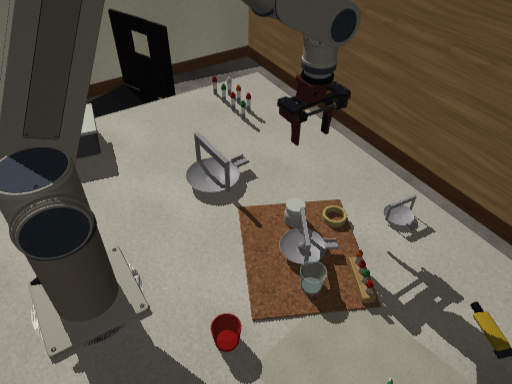

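View pics/c.png

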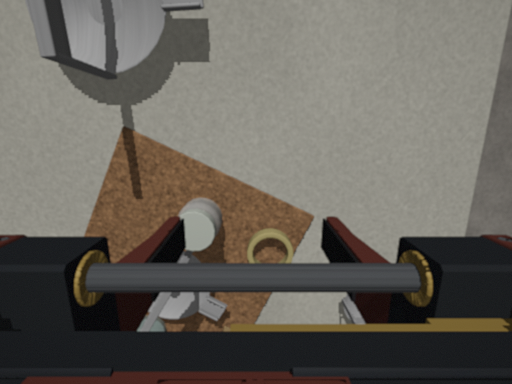

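The scene picture shows the job's dish on the mat near (203,265), with the beaker at (159,280), jar at (244,240), tape at (271,277) and rack at (185,322). The side picture has the dish near (303,245) and the beaker at (313,277). The wrist picture shows only part of the dish, at (185,300). The larger and smaller dishes and the red cup stand off the mat.

```bash
python3 - <<'E'
from h import *
S=pickle.load(open("s.pkl","rb"))
for n,box,bk,jr in(("scene",(105,210,310,345),(159,280),(244,240)),("side",(230,195,385,320),(313,277),(295,212))):
    C,D,K,T=S[n]; P=cloud(D,K,T)
    hsv=cv2.cvtColor(C,cv2.COLOR_BGR2HSV)
    m=cv2.inRange(hsv,(3,90,40),(16,255,220)); b=np.zeros_like(m); b[box[1]:box[3],box[0]:box[2]]=255; m&=b
    q=cv2.morphologyEx(m,cv2.MORPH_OPEN,np.ones((3,3)))
    c=np.vstack(cv2.findContours(q,0,2)[0])[:,0]; w=np.array([plane(x,K,T,6)[:2] for x in c],np.float32)
    (mc,ms,ma)=cv2.minAreaRect(w); print(n,"mat",mc,ms,ma)
    inb=(b>0)&(D>0)
    s=inb&(P[...,2]>88)&(P[...,2]<115)
    p=P[s]; 
    # keep those near mat centre
    k=np.linalg.norm(p[:,:2]-mc,axis=1)<80; p=p[k]
    cc,_,V=np.linalg.svd(p-p.mean(0),full_matrices=False); t=(p-p.mean(0))@V[0]
    print(" bar",len(p),p.mean(0).round(1),"mid",(p.mean(0)+V[0]*(t.min()+t.max())/2).round(1),V[0].round(3),t.min(),t.max(),p[:,2].min(),p[:,2].max())
    # dish-lip: grey low-sat pixels at z 25..40, 65-100 mm from the mat centre
    r=np.linalg.norm(P[...,:2]-mc,axis=-1)
    l=inb&(P[...,2]>20)&(P[...,2]<45)&(r>70)&(r<100)&(hsv[...,1]<60)
    p=P[l]; print(" lip?",len(p),np.median(p,0) if len(p) else "")
    for nm,px in(("beaker",bk),("jar",jr)): print(" ",nm,plane(px,K,T,50).round())
    cv2.imwrite(f"pics/z_{n}.png",cv2.resize(C[box[1]-15:box[3]+15,box[0]-15:box[2]+15],None,fx=3.2,fy=3.2,interpolation=2))
E
```

```text
scene mat (503.8860168457031, -160.75314331054688) (358.1120910644531, 299.4626770019531) 64.32540130615234
 bar 458 [ 501.9 -162.4   98.4] mid [ 503.2 -160.3   98.4] [-0.512 -0.859 -0.   ] -65.6168137149117 60.662427981895426 88.01807848202066 105.5634584350787
 lip? 350 [ 544.7990856  -199.81758695   32.85019672]
  beaker [ 462. -263.   50.]
  jar [557. -71.  50.]
side mat (504.5116882324219, -160.18344116210938) (359.9076843261719, 304.480224609375) 64.35877990722656
 bar 227 [ 496.2 -164.6  102.9] mid [ 499.8 -158.5  103.1] [-0.507 -0.862 -0.027] -71.36199382565356 57.19672105752825 88.06875040158207 109.36093415859875
 lip? 283 [ 518.72490151 -213.10219921   34.33294175]
  beaker [ 453. -260.   50.]
  jar [543. -69.  50.]
```

View pics/z_scene.png

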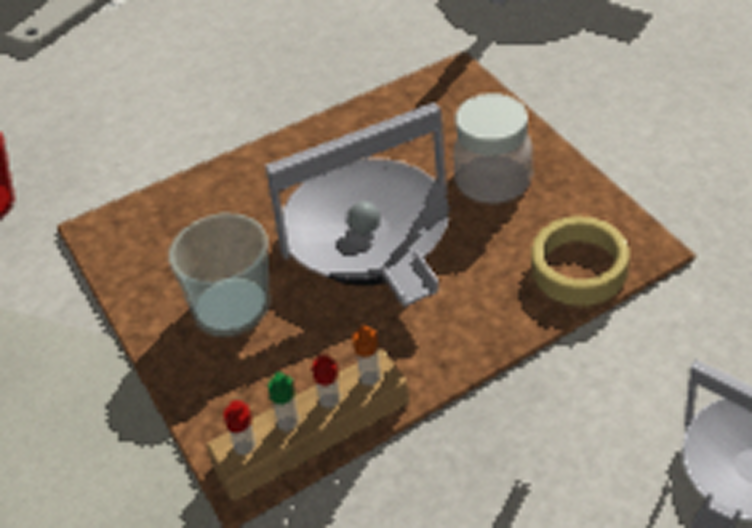

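View pics/z_side.png

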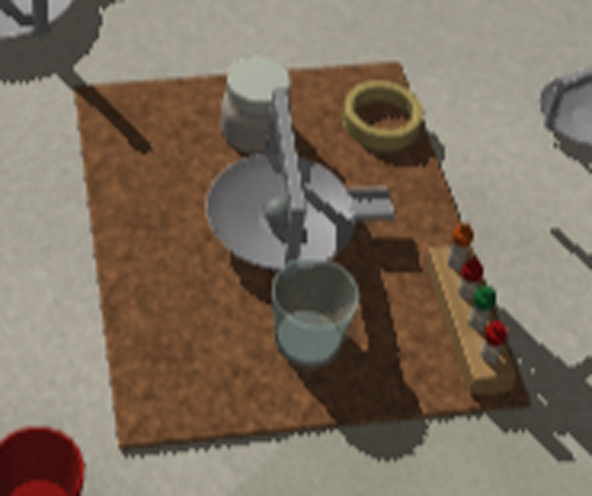

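The bar midpoint agrees with the mat centre, at about (504,-160). Its direction is about 59.4°, so the lip points at about -30.6° and mat x at -25.7°. The beaker is at mat -y. The dish has to turn about -85°. I'll move above the bar first.

Call:
{"method": "servo_tool", "body": {"steps": [[[-0.015,-0.02,-0.006],[0,0,-3.8],1],[[-0.015,-0.02,-0.006],[0,0,-3.8],1],[[-0.015,-0.02,-0.006],[0,0,-3.8],1],[[-0.015,-0.02,-0.006],[0,0,-3.8],1],[[-0.015,-0.02,-0.006],[0,0,-3.8],1],[[-0.015,-0.02,-0.006],[0,0,-3.8],1],[[-0.015,-0.02,-0.006],[0,0,-3.8],1],[[-0.015,-0.02,-0.006],[0,0,-3.8],1]]}}

```text
t: 0.82
ee_pos: [504.0, -160.7, 174.3]
orientation: [-2.728, -1.557, 0.0]
ft_force: [0.6, 0.6, 0.1]
width: 87.7
grasp_force: 0.0
```

```bash
python3 - <<'E'
from h import *
o=sensors.get_obs(); print(o["ee_pos"],R.from_rotvec(o["orientation"]).as_matrix().round(3).tolist(),o["qvel"].round(3))
C,D,K,T=S=grab("wrist"); pickle.dump(S,open("w.pkl","wb")); P=cloud(D,K,T)
s=(D>0)&(P[...,2]>92)&(P[...,2]<112)&(np.linalg.norm(P[...,:2]-[504,-160],axis=-1)<85)
p=P[s]; print(len(p))
if len(p)>20:
    (c,sz,a)=cv2.minAreaRect(p[:,:2].astype(np.float32)); print(c,sz,a,p[:,2].min(),np.median(p[:,2]))
C=C.copy(); C[s]=(0,0,255); cv2.imwrite("pics/w2.png",C)
E
```

```text
[ 504.02403882 -160.7459196   174.28737628] [[0.509, 0.861, -0.0], [0.861, -0.509, 0.0], [-0.0, -0.0, -1.0]] [-0.533 -0.038  0.27  -0.001 -0.237  0.262]
1490
(501.549560546875, -157.5867156982422) (121.62283325195312, 9.77509593963623) 59.52241516113281 101.4127696179184 103.83125677854548
```

View pics/w2.png

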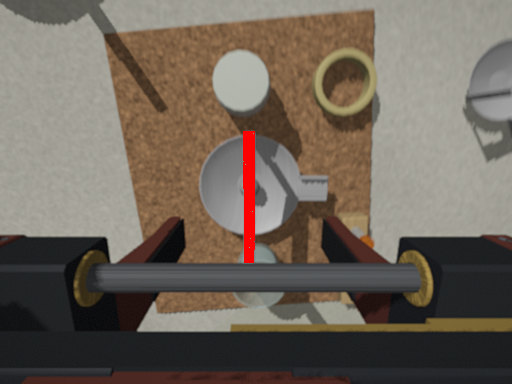

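The wrist picture shows the bar (red) from (249,132) to (249,262) and the lip pointing right at (315,188). The orientation is right and the beaker lies at the bar's lower end, around (258,275). I'll descend partway with the fingers straddling the bar, then look again while still.

Call:
{"method": "servo_tool", "body": {"steps": [[[-0.001,0.0005,-0.01],[0,0,0],1],[[-0.001,0.0005,-0.01],[0,0,0],1],[[0,0,-0.01],[0,0,0],1],[[0,0,-0.01],[0,0,0],1],[[0,0,-0.01],[0,0,0],1],[[0,0,0],[0,0,0],1],[[0,0,0],[0,0,0],1],[[0,0,0],[0,0,0],1]]}}

```text
t: 1.53
ee_pos: [503.3, -158.8, 124.6]
orientation: [-2.726, -1.562, 0.0]
ft_force: [0.3, 0.4, -0.3]
width: 87.8
grasp_force: 0.0
```

```bash
cat > bar.py <<'E'
from h import *
o=sensors.get_obs(); M=R.from_rotvec(o["orientation"]).as_matrix(); print(o["ee_pos"].round(2))
C,D,K,T=S=grab("wrist"); P=cloud(D,K,T)
s=(D>0)&(P[...,2]>96)&(P[...,2]<112)&(np.linalg.norm(P[...,:2]-[504,-160],axis=-1)<85)
p=P[s]; c,sz,a=cv2.minAreaRect(p[:,:2].astype(np.float32)); print(len(p),c,sz,a,np.median(p[:,2]))
t=(p-o["ee_pos"])@M; print("tool-frame median bar x range, y:",t[:,0].min(),t[:,0].max(),(t[:,1].min()+t[:,1].max())/2, np.median(t[:,1]))
E
python3 bar.py
```

```text
[ 503.32 -158.76  124.63]
1956 (500.69500732421875, -159.2099609375) (126.31466674804688, 10.015935897827148) 59.29011154174805 103.82632880483226
tool-frame median bar x range, y: -64.86931085309108 61.45581181763331 -2.005174703741297 -1.931420408603708
```

The full bar is now visible, 126 × 10 mm. It is centred 2–3 mm from the TCP, so I'll correct by (-2,-0.5) mm, descend to z≈78 and close.

Call:
{"method": "servo_tool", "body": {"steps": [[[-0.002,-0.0005,-0.007],[0,0,0],1],[[0,0,-0.008],[0,0,0],1],[[0,0,-0.008],[0,0,0],1],[[0,0,-0.008],[0,0,0],1],[[0,0,-0.008],[0,0,0],1],[[0,0,-0.008],[0,0,0],1],[[0,0,0],[0,0,0],1],[[0,0,0],[0,0,0],1]]}}

```text
t: 2.25
ee_pos: [500.6, -159.3, 76.9]
orientation: [-2.725, -1.561, 0.002]
ft_force: [0.4, -1.0, -0.1]
width: 87.6
grasp_force: 0.0
```

Call:
{"method": "servo_tool", "body": {"steps": [[[0,0,0],[0,0,0],0.6],[[0,0,0],[0,0,0],0.2],[[0,0,0],[0,0,0],-0.2],[[0,0,0],[0,0,0],-0.5],[[0,0,0],[0,0,0],-0.6],[[0,0,0],[0,0,0],-0.7],[[0,0,0],[0,0,0],-0.75],[[0,0,0],[0,0,0],-0.8]]}}

```text
t: 2.92
ee_pos: [501.0, -159.5, 77.8]
orientation: [2.726, 1.561, 0.0]
ft_force: [-0.5, 0.1, 0.4]
width: 37.9
grasp_force: 0.0
```

Call:
{"method": "servo_tool", "body": {"steps": [[[0,0,0],[0,0,0],-0.85],[[0,0,0],[0,0,0],-0.9],[[0,0,0],[0,0,0],-1],[[0,0,0],[0,0,0],-1],[[0,0,0],[0,0,0],-1],[[0,0,0],[0,0,0],-1],[[0,0,0],[0,0,0],-1],[[0,0,0],[0,0,0],-1]]}}

```text
t: 3.58
ee_pos: [500.9, -159.4, 77.6]
orientation: [-2.726, -1.561, 0.0]
ft_force: [-0.3, 0.3, -0.9]
width: 9.9
grasp_force: 30.0
```

Call:
{"method": "servo_tool", "body": {"steps": [[[0,0,0.001],[0,0,0],-1],[[0,0,0.002],[0,0,0],-1],[[0,0,0.004],[0,0,0],-1],[[0,0,0.005],[0,0,0],-1],[[0,0,0.006],[0,0,0],-1],[[0,0,0.006],[0,0,0],-1],[[0,0,0.006],[0,0,0],-1],[[0,0,0.006],[0,0,0],-1]]}}

```text
t: 4.25
ee_pos: [501.1, -159.5, 114.6]
orientation: [2.726, 1.561, 0.001]
ft_force: [-0.3, -0.7, -1.3]
width: 9.6
grasp_force: 30.0
```

Call:
{"method": "servo_tool", "body": {"steps": [[[0,0,0.006],[0,0,0],-1],[[0,0,0.006],[0,0,0],-1],[[0,0,0.005],[0,0,0],-1],[[0,0,0.004],[0,0,0],-1],[[0,0,0.003],[0,0,0],-1],[[0,0,0.002],[0,0,0],-1],[[0,0,0],[0,0,0],-1],[[0,0,0],[0,0,0],-1]]}}

```text
t: 4.92
ee_pos: [500.9, -159.4, 139.6]
orientation: [-2.726, -1.561, 0.0]
ft_force: [0.5, -0.3, -1.7]
width: 9.6
grasp_force: 30.0
```

```bash
python3 - <<'E'
from h import *
o=sensors.get_obs(); print(o["ee_pos"].round(2),o["moment"].round(3),o["qpos"].round(3))
C=grab("scene")[0][170:340,100:320]; D=grab("side")[0][170:340,200:400]
cv2.imwrite("pics/l.png",cv2.resize(np.hstack([C,D]),None,fx=1.85,fy=1.85,interpolation=2))
E
```

```text
[ 500.9  -159.44  139.6 ] [-0.002  0.022  0.016] [-0.331  0.397  1.908 -0.     0.836  0.2  ]
```

View pics/l.png

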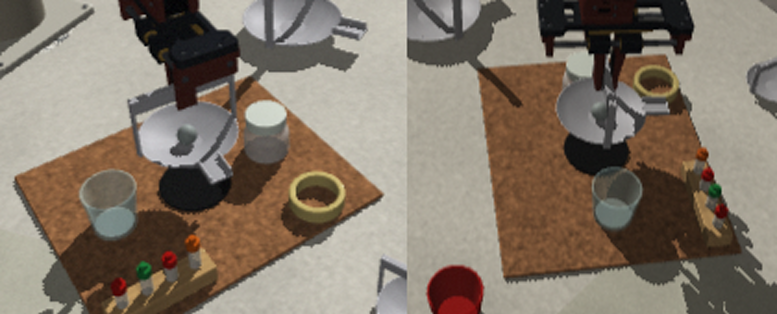

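The dish is up off the coaster, level, with the ball at about (186,133) in the scene half, in the middle of the dish. The beaker and jar stand untouched. Next I turn it -85°.

Call:
{"method": "servo_tool", "body": {"steps": [[[0,0,0],[0,0,-1],-1],[[0,0,0],[0,0,-2],-1],[[0,0,0],[0,0,-3],-1],[[0,0,0],[0,0,-4],-1],[[0,0,0],[0,0,-4],-1],[[0,0,0],[0,0,-4],-1],[[0,0,0],[0,0,-4],-1],[[0,0,0],[0,0,-4],-1]]}}

```text
t: 5.68
ee_pos: [500.8, -159.4, 139.4]
orientation: [-3.009, -0.901, 0.001]
ft_force: [-0.1, -0.1, -2.0]
width: 9.9
grasp_force: 30.0
```

Call:
{"method": "servo_tool", "body": {"steps": [[[0,0,0],[0,0,-4],-1],[[0,0,0],[0,0,-4],-1],[[0,0,0],[0,0,-4],-1],[[0,0,0],[0,0,-4],-1],[[0,0,0],[0,0,-4],-1],[[0,0,0],[0,0,-4],-1],[[0,0,0],[0,0,-4],-1],[[0,0,0],[0,0,-4],-1]]}}

```text
t: 6.35
ee_pos: [500.8, -159.4, 139.4]
orientation: [-3.141, -0.037, 0.001]
ft_force: [0.5, -0.0, -2.3]
width: 9.9
grasp_force: 30.0
```

Call:
{"method": "servo_tool", "body": {"steps": [[[0,0,0],[0,0,-4],-1],[[0,-0.001,0],[0,0,-4],-1],[[0,-0.002,0],[0,0,-4],-1],[[0,-0.002,0],[0,0,-4],-1],[[0,-0.001,0],[0,0,-4],-1],[[0,0,0],[0,0,-3],-1],[[0,0,0],[0,0,-2],-1],[[0,0,0],[0,0,-1],-1]]}}

```text
t: 7.02
ee_pos: [500.8, -165.5, 139.5]
orientation: [-3.07, 0.668, 0.001]
ft_force: [-0.2, 0.6, -2.3]
width: 10.0
grasp_force: 30.0
```

Call:
{"method": "servo_tool", "body": {"steps": [[[0,0,0],[0,0,0],-1],[[0,0,0],[0,0,0],-1],[[0,0,0],[0,0,0],-1],[[0,0,0],[0,0,0],-1],[[0,0,0],[0,0,0],-1],[[0,0,0],[0,0,0],-1],[[0,0,0],[0,0,0],-1],[[0,0,0],[0,0,0],-1]]}}

```text
t: 7.68
ee_pos: [501.0, -165.5, 139.7]
orientation: [-3.071, 0.664, -0.0]
ft_force: [0.2, -1.1, -1.8]
width: 9.8
grasp_force: 30.0
```

```bash
python3 - <<'E'
from h import *
o=sensors.get_obs(); M=R.from_rotvec(o["orientation"]).as_matrix()
print(o["ee_pos"].round(2),"tool y yaw",np.degrees(np.arctan2(M[1,1],M[0,1])),M[2].round(4),o["grasp_force"],o["width"],o["ft_force"].round(1))
S={n:grab(n) for n in("scene","side")}
for n,(C,D,K,T) in S.items():
    P=cloud(D,K,T); d=P[...,:2]-o["ee_pos"][:2]; r=np.linalg.norm(d,axis=-1)
    s=(D>0)&(P[...,2]>82)&(P[...,2]<112)&(r>68)&(r<100)&(d[...,1]<0)
    p=P[s]; print(n,"lip",len(p), np.median(p,0).round(1) if len(p) else "", (P[s][r[s].argmax()]).round(1) if len(p) else "")
C=S["scene"][0][170:340,100:320]; D=S["side"][0][170:340,200:400]
cv2.imwrite("pics/f.png",cv2.resize(np.hstack([C,D]),None,fx=1.85,fy=1.85,interpolation=2))
E
```

```text
[ 500.98 -165.46  139.69] tool y yaw -114.39703467138423 [ 1.e-04 -0.e+00 -1.e+00] 29.99748855829239 9.755691525480705 [ 0.2 -1.1 -1.8]
scene lip 131 [ 467.3 -237.5   94. ] [ 470.7 -250.7   92.2]
side lip 104 [ 469.1 -238.4   96.1] [ 454.5 -243.4   97.1]
```

View pics/f.png

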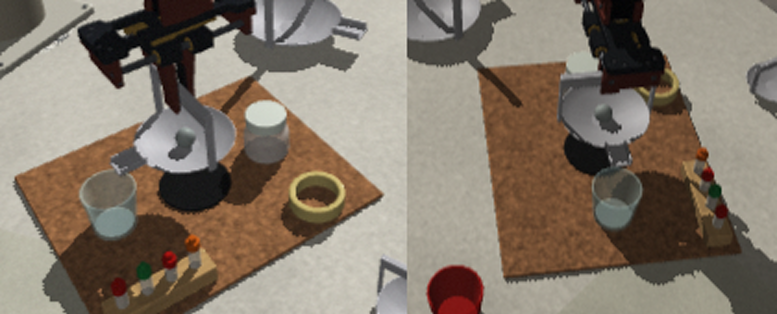

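The final picture shows the lip above the beaker's mouth, at (128,160) in the scene half and (617,157) in the side half. The ball is in the middle of the dish at (184,136), and the beaker and jar have not moved. The lip tip is at about (464,-247,91) and the beaker's mouth at about (457,-258,64). That puts them about 13 mm apart, with the lip about 27 mm above the rim.

```bash
python3 -c "
from workcell import close_job
print(close_job())"
```

```text
the job is handed in; nothing more can be done
None
```

The job is handed in, result not reported: at the last check the dish was held level and still above the coaster, its lip about 27 mm above the beaker's rim and about 13 mm from the mouth's centre, with the ball in the middle and nothing else moved.

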